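# Clear the hand plane off the code reader and book out a glue jar

### The arm

A 7-joint arm with a two-finger parallel gripper is mounted at the origin on the work surface. World frame = base frame: x ahead of the robot, y to its left, z up, the work surface at z = 0. Lengths are in m, angles in rad, forces in N, time in s.
With the tool pointing down it reaches from about 0.4 to 0.875 m from the base axis. Payload 4.4 kg.
Tool frame: the origin (TCP) lies on the centre line of the jaws, within the pads' length; the fingertips stand 22 mm ahead of it and the grasp point (between the pads) lies 3 mm ahead of it; z points along the fingers, y is the line along which they close (so a half turn about z gives the same grasp; the last joint's range is limited). The gripper opens to 85 mm and grips with 20 to 120 N. Pads are 22 mm wide; open, the fingers measure 114 mm over their backs; the gripper's body (76 mm by 85 mm) begins 54 mm behind the grasp point. The pads swing forward as they close: fully open they stand 13 mm farther back than shut.
Start: joints at [1.153, 0.628, 0.038, 1.517, -0.027, 0.996, -0.02], TCP at [0.224, -0.61, 0.253] pointing down, gripper open.
Joint ranges: [-3.06, 3.06], [-0.37, 2.12], [-1.25, 1.32], [0.18, 2.47], [-1.1, 4.24], [0.23, 1.98], [-2.94, 2.94]. Speed limits (rad/s): [2.57, 2.57, 3.14, 3.14, 3.14, 3.14, 3.14].

### API

Orientations are given as a rotation vector (axis times angle).
In Python, from plant import env gives the robot as it stands. The module is installed in compiled form; this text tells all that it offers.
- The arm moves only by the tool apply_moves, never from a script. Its argument "rows" is a list that holds one entry, the list of rows, each a list of 5 numbers: the finger opening in mm, from 0 to 85.4, then the shift along the tool's x, y, z as a fraction of full scale, then the turn about the tool's z as a fraction of full scale. A call has 1 to 8 rows; each row shifts and turns the commanded pose from where the row before left it, along the tool's axes as they then stand; what a row does not reach is not made up. Full scale, the value 1, is 20 mm for a shift and 6 degrees for a turn. A row lasts 1/10 s, in which the tool goes at most 50 mm and 8.59 degrees, less where a joint would pass 70% of its speed; a pose out of reach is approached as far as the arm can. A call with a number of a shift or a turn outside -1 to 1 is refused whole. A call with a gripper value outside its range is refused whole. The fingers move at their own pace and stop on an object; "squeeze" is the grip in N (left out, the last holds). Time passes only in rows, so rows that do not move let the fingers close. It gives the time, the measured TCP pose, the force, the opening and the grip force at its end, in the units of the state.
- env.observe(): the state, without advancing time (a new reading comes with each control period).
- env.read_camera(name): name is "side" or "top"; returns (picture, depth): 420x560x3 uint8, blue, green, red; 420x560 float32, m along the optical axis (not along the pixel's ray), 0 where there is no reading.
- env.camera_model(name): a dict with "K" (3x3 intrinsics, pixels), "world_from_camera" (4x4, takes a point from camera to world coordinates). Camera axes: x right, y down, z forward; pixel columns grow to the right and rows downward; lengths in m; the calibration is good to about 2 mm. A picture is of the moment at which its call begins. camera_model takes no time and is no camera call.
- env.hand_in(): hands the job in; it is judged then, once.
The state is a dict: "time": time; "joint_positions": joint angles; "dq": joint speeds; "effort": joint torques, N m; "eef_pos": TCP position; "tool_rot": TCP orientation; "wrist_force": force on the tool from outside, world axes, zero at the start; "torque": the same for the moment, N m; "finger_gap": opening from 0.0 (shut) to 1.0 (fully open); "finger_force": force on a finger pad.
Only numpy, scipy, OpenCV 4.12 (cv2) and the standard library are available. Lean on these libraries where they do the work, as an engineer would, in place of code of your own. Each camera call takes 0.05 s, during which the arm holds its last target. There are 200 camera calls.

### The job

Somebody left a wooden hand plane on the round pad of the stock code reader: lift it off and set it down, sole down, flat inside the plywood tool tray. Then stand the glue jar upright and wholly on the pad with its label facing the reader's window, let go of it, and press the button on top of the reader all the way down to book it out, letting it come back up. Set things down rather than dropping them, do not tip the jar over, and leave the tin, the chisel and the offcut where they are.

Things in the scene. Friction and masses are not known exactly. Their poses are not given: they have to be found in the camera images.
- scanner: Fixed stock code reader. Origin on the bench under the centre of its round pad; z up, +y from the pad to the reader head. Metal base plate 150 (x) x 250 (y) x 8 mm, y = -60 to 190 mm. Black rubber pad: disc 90 mm across, top 12 mm above the bench. Grey head: box 100 (x) x 80 (y) mm centred at y = 135 mm, top 120 mm above the bench, its face to the pad at y = 95 mm.
- pad (a point): Centre of the top of the round pad (12 mm above the bench), axes as the scanner's.
- window (a point): Centre of the dark reading window (56 x 42 mm) on the face of the head towards the pad, 60 mm above the bench.
- button (a joint): Travel of the white spring push button on top of the head, m: 0 up, 0.008 fully down; it needs about 5 N, moves straight down and springs back.
- button_top (a point): Centre of the top of the button's 36 mm round cap (in a black housing), to be pressed straight down.
- plane: Wooden hand plane: block 150 (x, length) x 46 (y, width) x 50 (z) mm, about 0.55 kg, starting across the pad. Origin at the centre of its sole (underside), z up. A 32 mm wide steel iron leans out of its top at x = -20 to -46 mm, up to 66 mm above the sole; middle and front of the top are free: grip at the origin across the width.
- tray: Plywood tool tray, open on top, fixed to the bench: 250 (x) x 160 (y) x 30 (z) mm outside, walls 8 mm. Origin under its centre, on the bench; z up.
- tray_in (a point): Centre of the tray's inner floor, 8 mm above the bench; the inside measures 234 (x) x 144 (y) mm, walls rise 22 mm above the floor.
- jar: White plastic glue jar, about 0.3 kg. Body 60 mm across, 86 mm high, sloping shoulder to 93 mm, black cap 42 mm across to 102 mm; on it a white bar-shaped spout (29 x 8 mm) points from the middle to the label's side, top at 108 mm. Origin: centre of its underside; z up, +x out through the middle of the flush brown label with black bars (80 degrees of the side).
- label (a point): Middle of the label, on the jar's side 30 mm out along +x, 43 mm above its underside.
- tin: Bystander: plain squat metal tin with lid, 76 mm in diameter, 62 mm high; origin at the centre of its underside. Leave alone.
- chisel: Bystander: chisel lying on the bench, 200 mm long, 26 mm thick wooden handle to -x, blade to +x; origin on the bench below its middle. Leave alone.
- offcut: Bystander: dark wood offcut 120 x 50 x 30 mm; origin at the centre of its underside. Leave alone.
There are look-alikes about, which are no part of the job. There is more than one size of the plane; the one meant has the size given above.

How it is judged:
On the way, in this order (a step that is already met when the one before it is completed fails the run):
1. the plane lies flat on its sole inside the tray, let go (x of plane in the frame of tray_in between -0.115 and 0.115 m and y of plane in the frame of tray_in between -0.07 and 0.07 m and z of plane in the frame of tray_in below 0.006 m and angle between plane's own z axis and vertical below 0.08 rad and contact force between plane and the fingers below 0.1 N), for 0.2 s.
2. the jar stands upright, wholly on the pad, label facing the window, let go (horizontal distance between jar and pad below 0.016 m and z of jar in the frame of pad between -0.004 and 0.004 m and angle between jar's own z axis and vertical below 0.08 rad and angle between the x axis of jar and the y axis of scanner, either way round below 0.3 rad and y of label in the frame of pad above 0.01 m and contact force between jar and the fingers below 0.1 N), for 0.2 s.
3. with the jar so placed, the button is pressed down (6 of its 8 mm) (all of step 2 and value of joint button above 0.006 m), for 0.05 s.
At the end, for the whole second after the job is handed in: The plane lies on its sole on the floor of the tray (within 6 mm of the floor, tilted under 0.08 rad); the jar stands upright (under 0.08 rad) on the pad, within 16 mm of its centre, its label within 0.3 rad of facing the window; the button is up again; both things are let go and at rest (all of step 1 and all of step 2 and value of joint button below 0.002 m and linear speed of each of plane, jar below 0.02 m/s); the robot touches nothing.
It fails at once if the plane or the jar is dropped (falls free faster than 0.7 m/s, about 25 mm) ((contact force between plane and anything else below 0.05 N and linear speed of plane above 0.7 m/s) or (contact force between jar and anything else below 0.05 N and linear speed of jar above 0.7 m/s)).
It fails at once if the jar is tipped over (more than 0.8 rad) (angle between jar's own z axis and vertical above 0.8 rad).
It fails at once if the tin, the chisel or the offcut is moved by more than 30 mm (distance of any of tin, chisel, offcut from where it was at the start of the episode above 0.03 m).
It also fails if it takes over 67 s, if anything falls off the work surface, if the arm or the gripper's body presses on something with over 40 N, if the wrist force passes 120 N, or if a joint passes its speed limit or range.

## Working session

There is one attempt and no reset: what is moved stays moved. The work goes in short steps, Python scripts to look and compute and a tool call to move; the robot and the scene stay as the last step left them, time stands still between calls to the robot, and variables do not carry over. Pictures are saved under pics/ and viewed, at most 10 in all, crops included, and the job is handed in when it is done.

Besides the shell and the picture viewer there is one more tool, called after "Emit:" by a JSON object that holds its "op" and its "data". apply_moves: Moves the arm, as the interface text tells. Its arguments: {"type":"object","properties":{"rows":{"type":"array"},"squeeze":{"type":"number"}},"required":["rows"]}

```bash
mkdir -p pics
cat > h.py <<'E'
import numpy as np, cv2, sys
from plant import env
def shot(n):
    p,d=env.read_camera(n); m=env.camera_model(n); return p,d,np.array(m["K"]),np.array(m["world_from_camera"])
def pts(d,K,T):
    v,u=np.indices(d.shape); c=np.stack([(u-K[0,2])/K[0,0]*d,(v-K[1,2])/K[1,1]*d,d],-1)
    w=c@T[:3,:3].T+T[:3,3]; w[d==0]=np.nan; return w
E
python3 - <<'E'
from h import *
for n in("top","side"):
    p,d,K,T=shot(n); cv2.imwrite(f"pics/{n}0.png",p); np.savez(f"{n}0.npz",p=p,d=d,K=K,T=T,w=pts(d,K,T)); print(n,K[0,0],T.round(3).tolist(),(d==0).mean())
print(env.observe())
E
```

```text
top 423.46598600398926 [[0.008, -0.974, 0.225, 0.327], [-1.0, -0.009, -0.002, -0.016], [0.004, -0.225, -0.974, 1.151], [0.0, 0.0, 0.0, 1.0]] 0.004187925170068027
side 458.1461588600395 [[-0.989, -0.079, 0.125, 0.42], [-0.147, 0.633, -0.76, 0.708], [-0.019, -0.77, -0.638, 0.729], [0.0, 0.0, 0.0, 1.0]] 0.00413265306122449
{'time': 0.1, 'joint_positions': array([ 1.15317227,  0.62926125,  0.03849053,  1.51824838, -0.0269801 ,
        0.99629861, -0.02000769]), 'dq': array([-0.00014697, -0.00214158, -0.00060625, -0.003088  ,  0.00110613,
       -0.00038515, -0.00190506]), 'effort': array([ 3.71482849e-03, -5.64539552e+01,  1.23096831e+00, -1.93973690e+01,
        1.13748774e-02,  5.50371260e-03, -2.66792011e-05]), 'eef_pos': array([ 0.2238203 , -0.60970439,  0.25248319]), 'tool_rot': array([-3.09148553e+00, -5.49456073e-01,  5.59542674e-04]), 'wrist_force': array([-0.13813057, -0.09622965,  0.30401776]), 'torque': array([ 0.06341469, -0.01310256,  0.03311518]), 'finger_force': 0.0, 'finger_gap': 0.9985612400022208}
```

View pics/top0.png

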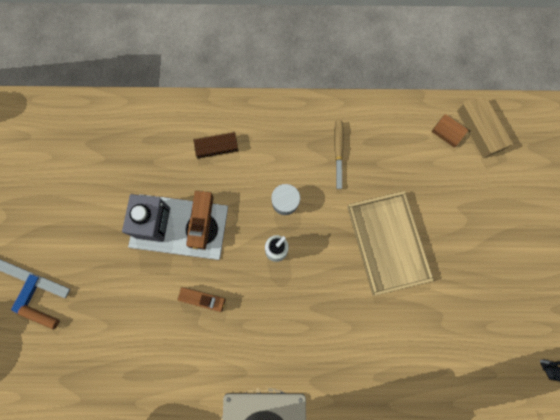

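View pics/side0.png

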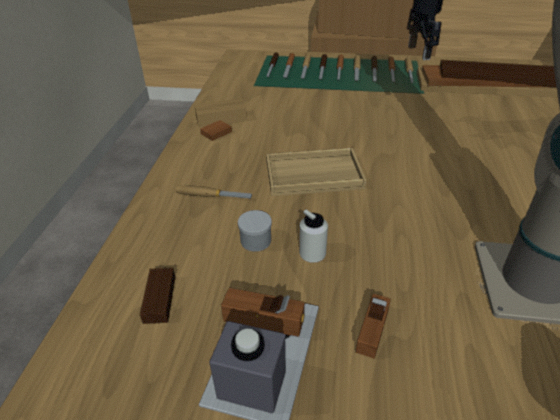

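The top view shows the scanner's head at (147,218) with the button at (140,213). There are two planes: A lies across the pad at (200,218), and B lies on the bench at (201,299) and is smaller. A fits, being across the pad and longer. The jar is at (277,247) with its spout pointing up-right, the tin at (286,199) and the tray at (390,243). I'll measure these and confirm A in a crop.

```bash
cat > m.py <<'E'
from h import *
Z=np.load("top0.npz"); p,w,K,T=Z["p"],Z["w"],Z["K"],Z["T"]
S=np.load("side0.npz")
hsv=cv2.cvtColor(p,cv2.COLOR_BGR2HSV)
def rect(name,box,zr,extra=None):
    x0,y0,x1,y1=box; m=np.zeros(p.shape[:2],bool); m[y0:y1,x0:x1]=1
    m&=(w[...,2]>zr[0])&(w[...,2]<zr[1])
    if extra is not None: m&=extra
    q=w[m]; r=cv2.minAreaRect(q[:,:2].astype(np.float32)); b=cv2.boxPoints(r)
    e=[b[1]-b[0],b[2]-b[1]]; e=max(e,key=np.linalg.norm)
    print(name,len(q),"c",np.round(r[0],4),"size",np.round(r[1],4),"long axis deg",np.degrees(np.arctan2(e[1],e[0])).round(1),"z med",np.median(q[:,2]).round(4),"mean",q[:,:2].mean(0).round(4)); return m
rect("planeA top",(180,180,222,258),(.05,.068))
rect("planeA all",(180,180,222,258),(.05,.095))
rect("iron",(180,180,222,258),(.068,.095))
rect("planeB",(170,280,235,318),(.02,.095))
rect("base",(110,180,235,270),(.004,.011))
rect("head",(110,180,180,250),(.11,.128))
rect("button",(110,180,180,250),(.12,.16),(hsv[...,1]<60)&(hsv[...,2]>150))
rect("tray rim",(335,180,445,305),(.022,.036))
rect("tray floor",(355,200,425,285),(.002,.014))
rect("jar all",(255,225,300,265),(.02,.12))
rect("jar cap",(255,225,300,265),(.096,.12))
rect("jar spout",(255,225,300,265),(.09,.12),(hsv[...,2]>140))
rect("tin",(260,175,310,220),(.05,.07))
rect("offcut",(185,125,245,162),(.02,.04))
rect("chisel",(325,115,350,195),(.01,.04))
a=cv2.resize(p[165:325,105:305],None,fx=2.5,fy=2.5,interpolation=cv2.INTER_CUBIC)
b=cv2.resize(S["p"][195:405,200:400],(381,400),interpolation=cv2.INTER_CUBIC)
c=np.hstack([a,b]); c=c if c.shape[1]<=800 else cv2.resize(c,(800,int(400*800/c.shape[1])))
cv2.imwrite("pics/crop.png",c)
E
python3 m.py
```

```text
planeA top 907 c [0.5385 0.1758] size [0.0465 0.1512] long axis deg -6.1 z med 0.0621 mean [0.5408 0.1741]
planeA all 1028 c [0.5385 0.1758] size [0.0465 0.1512] long axis deg -6.1 z med 0.0624 mean [0.5365 0.1748]
iron 121 c [0.5028 0.1788] size [0.034  0.0612] long axis deg -17.4 z med 0.0751 mean [0.5045 0.1798]
planeB 671 c [0.3324 0.1639] size [0.1192 0.036 ] long axis deg 75.9 z med 0.0393 mean [0.3323 0.1632]
base 2368 c [0.5337 0.2613] size [0.2485 0.3522] long axis deg -89.5 z med 0.0078 mean [0.517 0.226]
head 949 c [0.5359 0.3086] size [0.0832 0.1002] long axis deg -7.6 z med 0.1201 mean [0.5335 0.3055]
button 156 c [0.5351 0.3091] size [0.0324 0.0327] long axis deg -87.0 z med 0.1443 mean [0.5349 0.3088]
tray rim 1007 c [ 0.4872 -0.3325] size [0.2502 0.1623] long axis deg 13.9 z med 0.0294 mean [ 0.4835 -0.3331]
tray floor 4524 c [ 0.4907 -0.3394] size [0.1938 0.2373] long axis deg -1.7 z med 0.0084 mean [ 0.4867 -0.3359]
jar all 480 c [ 0.4626 -0.0274] size [0.0586 0.056 ] long axis deg 0.1 z med 0.0941 mean [ 0.4593 -0.0275]
jar cap 229 c [ 0.4647 -0.0274] size [0.0418 0.0399] long axis deg 0.8 z med 0.1027 mean [ 0.4636 -0.0288]
jar spout 87 c [ 0.4632 -0.0269] size [0.0486 0.0488] long axis deg -76.1 z med 0.0944 mean [ 0.4671 -0.0273]
tin 631 c [ 0.5968 -0.0512] size [0.0742 0.0744] long axis deg -46.8 z med 0.0622 mean [ 0.5958 -0.0512]
offcut 760 c [0.7588 0.145 ] size [0.0527 0.1205] long axis deg -77.9 z med 0.0303 mean [0.7582 0.1448]
chisel 494 c [ 0.7373 -0.204 ] size [0.0261 0.2004] long axis deg -1.0 z med 0.0202 mean [ 0.744  -0.2027]
```

View pics/crop.png

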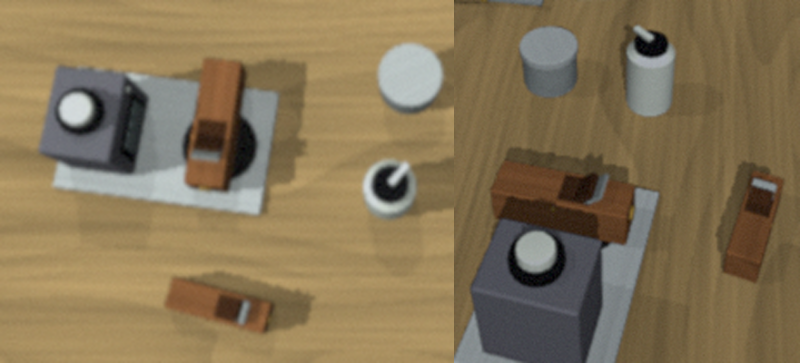

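The crop confirms it. Plane A, on the pad, measures 151 x 46 mm with its iron at the near end. B is only 119 x 36 mm, a look-alike. The spout points up-right in the top view. Next I'll refine the scanner's angle and the jar's heading.

```bash
cat >> h.py <<'E'
def plan(x,y,z,yaw):
    "turns (6deg units) then shifts (20mm units) in tool axes after the turn"
    from scipy.spatial.transform import Rotation as R
    o=env.observe(); M=R.from_rotvec(o["tool_rot"]).as_matrix(); y0=np.degrees(np.arctan2(M[1,0],M[0,0]))
    dy=(yaw-y0+180)%360-180; c,s=np.cos(np.radians(yaw)),np.sin(np.radians(yaw)); d=np.array([x,y,z])-o["eef_pos"]
    print("t",round(o["time"],2),"pos",o["eef_pos"].round(4),"yaw",y0.round(2),"tilt z",M[:,2].round(3),"gap",round(o["finger_gap"],3),"q7",o["joint_positions"][6].round(2))
    print("turn units",round(-dy/6,2)," shift units x,y,z",((d[0]*c+d[1]*s)/.02).round(2),((d[0]*s-d[1]*c)/.02).round(2),(-d[2]/.02).round(2))
E
python3 - <<'E'
from h import *
Z=np.load("top0.npz"); p,w,K,T=Z["p"],Z["w"],Z["K"],Z["T"]; hsv=cv2.cvtColor(p,cv2.COLOR_BGR2HSV)
# base plate: grey, low saturation, at z~8mm
m=np.zeros(p.shape[:2],bool); m[185:265,120:235]=1
m&=(hsv[...,1]<60)&(hsv[...,2]>110)&(w[...,2]<.02)&(w[...,2]>0)
m=cv2.morphologyEx(m.astype(np.uint8),cv2.MORPH_OPEN,np.ones((3,3)))>0
r=cv2.minAreaRect(w[m][:,:2].astype(np.float32)); b=cv2.boxPoints(r); print("base",r,b.round(3).tolist())
# jar: spout white above cap
m=np.zeros(p.shape[:2],bool); m[228:262,262:292]=1
for zt in(.098,.101,.104):
    q=w[m&(hsv[...,2]>120)&(w[...,2]>zt)]; 
    if len(q)>4:
        u,s,v=np.linalg.svd(q[:,:2]-q[:,:2].mean(0)); print("spout",zt,len(q),q.mean(0).round(4),"ang",np.degrees(np.arctan2(v[0,1],v[0,0])).round(1),s.round(3))
q=w[m&(hsv[...,2]<90)&(w[...,2]>.09)]; print("cap dark",len(q),cv2.minEnclosingCircle(q[:,:2].astype(np.float32)))
S=np.load("side0.npz"); W=S["w"]; sp=S["p"]
mm=np.zeros(sp.shape[:2],bool); mm[200:268,290:335]=1
for lo,hi in((.02,.084),(.096,.104),(.104,.12)):
    q=W[mm&(W[...,2]>lo)&(W[...,2]<hi)]
    print("side jar",lo,len(q),q.mean(0).round(4),cv2.minEnclosingCircle(q[:,:2].astype(np.float32)))
    if lo==.02:
        A=np.c_[2*q[:,:2],np.ones(len(q))]; c=np.linalg.lstsq(A,(q[:,:2]**2).sum(1),rcond=None)[0]; print("circle",c[:2],np.sqrt(c[2]+c[0]**2+c[1]**2))
mm=np.zeros(sp.shape[:2],bool); mm[200:235,290:335]=1
h2=cv2.cvtColor(sp,cv2.COLOR_BGR2HSV); q=W[mm&(W[...,2]>.1)&(h2[...,2]>120)]; u,s,v=np.linalg.svd(q[:,:2]-q[:,:2].mean(0)); print("side spout",len(q),q.mean(0),np.degrees(np.arctan2(v[0,1],v[0,0])))
mm[:]=0; mm[290:350,215:312]=1
q=W[mm&(W[...,2]>.058)&(W[...,2]<.066)]; print("side plane",cv2.minAreaRect(q[:,:2].astype(np.float32)))
plan(.5385,.1758,.2,-6.1)
E
```

```text
base ((0.5268095135688782, 0.24056607484817505), (0.25305792689323425, 0.15190356969833374), 82.52288055419922) [[0.4350000023841858, 0.125], [0.5860000252723694, 0.10499999672174454], [0.6190000176429749, 0.35600000619888306], [0.46799999475479126, 0.37599998712539673]]
spout 0.098 53 [ 0.472  -0.0339  0.1065] ang -61.7 [0.081 0.04 ]
spout 0.101 48 [ 0.473  -0.0347  0.1072] ang 115.0 [0.069 0.037]
spout 0.104 41 [ 0.4733 -0.0359  0.108 ] ang 126.7 [0.055 0.028]
cap dark 158 ((0.4625290334224701, -0.02873457968235016), 0.019945815205574036)
side jar 0.02 607 [ 0.4622 -0.0052  0.0524] ((0.463081955909729, -0.02549034357070923), 0.030933866277337074)
circle [ 0.46314554 -0.02771742] 0.02927345602761102
side jar 0.096 200 [ 0.4621 -0.0229  0.1013] ((0.4622862637042999, -0.027352100238204002), 0.02216522954404354)
side jar 0.104 53 [ 0.4718 -0.0342  0.1068] ((0.46608665585517883, -0.03188950940966606), 0.0234377421438694)
side spout 44 [ 0.47352448 -0.03599866  0.10723361] 139.13309886786735
side plane ((0.5392729043960571, 0.17652134597301483), (0.048284731805324554, 0.15020564198493958), 84.22319793701172)
t 0.1 pos [ 0.2238 -0.6097  0.2525] yaw 20.16 tilt z [-0.001  0.002 -1.   ] gap 0.999 q7 -0.02
turn units 4.38  shift units x,y,z 11.47 -40.72 2.62
```

Emit:
{"op": "apply_moves", "data": {"rows": [[[85,0,0,0,0.88],[85,0,0,0,0.88],[85,0,0,0,0.88],[85,0,0,0,0.88],[85,0,0,0,0.86],[85,0.28,-1,0,0],[85,0.28,-1,0,0],[85,0.28,-1,0,0]]], "squeeze": 40}}

```text
time: 0.9
eef_pos: [0.2472, -0.5513, 0.2527]
tool_rot: [-3.136, 0.168, 0.001]
wrist_force: [0.6, 0.7, -0.3]
finger_gap: 0.994
finger_force: 0.0
```

Emit:
{"op": "apply_moves", "data": {"rows": [[[85,0.28,-1,0,0],[85,0.28,-1,0,0],[85,0.28,-1,0,0],[85,0.28,-1,0,0],[85,0.28,-1,0,0],[85,0.28,-1,0,0],[85,0.28,-1,0,0],[85,0.28,-1,0,0]]]}}

```text
time: 1.7
eef_pos: [0.3089, -0.397, 0.253]
tool_rot: [-3.137, 0.168, 0.001]
wrist_force: [0.7, 0.3, -0.1]
finger_gap: 0.993
finger_force: 0.0
```

Emit:
{"op": "apply_moves", "data": {"rows": [[[85,0.28,-1,0,0],[85,0.28,-1,0,0],[85,0.28,-1,0,0],[85,0.28,-1,0,0],[85,0.28,-1,0,0],[85,0.28,-1,0,0],[85,0.28,-1,0,0],[85,0.28,-1,0,0]]]}}

```text
time: 2.5
eef_pos: [0.3704, -0.2428, 0.2531]
tool_rot: [-3.137, 0.168, 0.001]
wrist_force: [0.5, 0.2, -0.2]
finger_gap: 0.995
finger_force: 0.0
```

Emit:
{"op": "apply_moves", "data": {"rows": [[[85,0.28,-1,0,0],[85,0.28,-1,0,0],[85,0.28,-1,0,0],[85,0.28,-1,0,0],[85,0.28,-1,0,0],[85,0.28,-1,0,0],[85,0.28,-1,0,0],[85,0.28,-1,0,0]]]}}

```text
time: 3.3
eef_pos: [0.432, -0.0885, 0.2531]
tool_rot: [-3.137, 0.168, 0.001]
wrist_force: [-0.3, -0.3, -0.1]
finger_gap: 0.99
finger_force: 0.0
```

```bash
python3 -c "
from h import *
plan(.539,.176,.043,-6)"
```

```text
t 3.3 pos [ 0.432  -0.0885  0.2531] yaw -6.13 tilt z [-0.001  0.    -1.   ] gap 0.99 q7 -1.48
turn units -0.02  shift units x,y,z 3.94 -13.71 10.51
```

Emit:
{"op": "apply_moves", "data": {"rows": [[[85,0.28,-1,0,0],[85,0.28,-1,0,0],[85,0.28,-1,0,0],[85,0.28,-1,0,0],[85,0.28,-1,0,0],[85,0.28,-1,0,0],[85,0.28,-1,0.3,0],[85,0.28,-1,0.5,0]]]}}

```text
time: 4.1
eef_pos: [0.4941, 0.0658, 0.2374]
tool_rot: [-3.137, 0.168, -0.002]
wrist_force: [0.3, 0.6, 0.1]
finger_gap: 0.997
finger_force: 0.0
```

Emit:
{"op": "apply_moves", "data": {"rows": [[[85,0.28,-1,0.7,0],[85,0.28,-1,0.7,0],[85,0.28,-1,0.7,0],[85,0.28,-1,0.7,0],[85,0.28,-1,0.7,0],[85,0.2,-0.4,0.4,0],[85,0,0,0,0],[85,0,0,0,0]]]}}

```text
time: 4.9
eef_pos: [0.5367, 0.1677, 0.1594]
tool_rot: [3.136, -0.169, -0.001]
wrist_force: [-0.2, -0.4, -0.3]
finger_gap: 0.996
finger_force: 0.0
```

```bash
python3 -c "
from h import *
plan(.539,.176,.043,-6)"
```

```text
t 4.9 pos [0.5367 0.1677 0.1594] yaw -6.17 tilt z [-0.001 -0.001 -1.   ] gap 0.996 q7 -1.97
turn units -0.03  shift units x,y,z 0.07 -0.42 5.82
```

Emit:
{"op": "apply_moves", "data": {"rows": [[[85,0.07,-0.42,0.3,0],[85,0,0,1,0],[85,0,0,1,0],[85,0,0,1,0],[85,0,0,1,0],[85,0,0,0.7,0],[85,0,0,0.5,0],[85,0,0,0.3,0]]]}}

```text
time: 5.7
eef_pos: [0.5392, 0.1769, 0.0428]
tool_rot: [3.137, -0.168, -0.0]
wrist_force: [0.4, 0.8, -0.5]
finger_gap: 0.997
finger_force: 0.0
```

Emit:
{"op": "apply_moves", "data": {"rows": [[[40,0,0,0,0],[30,0,0,0,0],[30,0,0,0,0],[30,0,0,0,0],[30,0,0,0,0],[30,0,0,0,0],[30,0,0,0,0],[30,0,0,0,0]]], "squeeze": 50}}

```text
time: 6.5
eef_pos: [0.5399, 0.177, 0.0442]
tool_rot: [-3.137, 0.168, -0.002]
wrist_force: [-0.1, -1.3, 6.1]
finger_gap: 0.531
finger_force: 53.1
```

Emit:
{"op": "apply_moves", "data": {"rows": [[[30,0,0,-0.2,0],[30,0,0,-0.5,0],[30,0,0,-0.8,0],[30,0,0,-1,0],[30,0,0,-1,0],[30,0,0,-1,0],[30,0,0,-1,0],[30,0,0,-1,-0.4]]]}}

```text
time: 7.3
eef_pos: [0.5381, 0.177, 0.1739]
tool_rot: [3.139, -0.1, -0.003]
wrist_force: [0.0, 0.2, -7.5]
finger_gap: 0.532
finger_force: 52.4
```

Emit:
{"op": "apply_moves", "data": {"rows": [[[30,0,0,-0.5,-0.5],[30,0,0,0,-0.5],[30,0,0,0,-0.5],[30,0,0,0,-0.5],[30,0,0,0,-0.5],[30,0,0,0,-0.4],[30,0,0,0,0],[30,0,0,0,0]]]}}

```text
time: 8.1
eef_pos: [0.5387, 0.1769, 0.1832]
tool_rot: [3.119, 0.372, -0.002]
wrist_force: [0.2, 1.1, -7.1]
finger_gap: 0.528
finger_force: 52.5
```

```bash
python3 -c "
from h import *
plan(.487,-.333,.18,13.9); print(env.observe()['wrist_force'],env.observe()['finger_force'])"
```

```text
t 8.1 pos [0.5387 0.1769 0.1832] yaw 13.62 tilt z [-0.001 -0.    -1.   ] gap 0.528 q7 -1.72
turn units -0.05  shift units x,y,z -8.63 24.13 0.16
[ 0.23026011  1.12533329 -7.12445379] 52.53322720527649
```

Emit:
{"op": "apply_moves", "data": {"rows": [[[30,-0.18,0.5,0,0],[30,-0.36,1,0,0],[30,-0.36,1,0,0],[30,-0.36,1,0,0],[30,-0.36,1,0,0],[30,-0.36,1,0,0],[30,-0.36,1,0,0],[30,-0.36,1,0,0]]]}}

```text
time: 8.9
eef_pos: [0.5216, 0.0167, 0.1834]
tool_rot: [3.119, 0.372, -0.001]
wrist_force: [0.0, 0.1, -6.2]
finger_gap: 0.531
finger_force: 52.6
```

Emit:
{"op": "apply_moves", "data": {"rows": [[[30,-0.36,1,0,0],[30,-0.36,1,0,0],[30,-0.36,1,0,0],[30,-0.36,1,0,0],[30,-0.36,1,0,0],[30,-0.36,1,0,0],[30,-0.36,1,0,0],[30,-0.36,1,0,0]]]}}

```text
time: 9.7
eef_pos: [0.5032, -0.1522, 0.1834]
tool_rot: [3.119, 0.372, -0.001]
wrist_force: [0.5, 0.0, -7.3]
finger_gap: 0.532
finger_force: 52.6
```

Emit:
{"op": "apply_moves", "data": {"rows": [[[30,-0.36,1,0,0],[30,-0.36,1,0,0],[30,-0.36,1,0,0],[30,-0.36,1,0,0],[30,-0.36,1,0,0],[30,-0.36,1,0,0],[30,-0.36,1,0,0],[30,-0.36,1,0,0]]]}}

```text
time: 10.5
eef_pos: [0.4846, -0.3211, 0.1832]
tool_rot: [3.119, 0.372, -0.002]
wrist_force: [0.6, 0.9, -6.3]
finger_gap: 0.533
finger_force: 52.6
```

Emit:
{"op": "apply_moves", "data": {"rows": [[[30,-0.1,0.5,0,0],[30,0,0.1,0,0],[30,0,0,0,0],[30,0,0,0,0]]]}}

```text
time: 10.9
eef_pos: [0.4871, -0.33, 0.1832]
tool_rot: [-3.117, -0.377, 0.0]
wrist_force: [0.1, -0.3, -6.3]
finger_gap: 0.532
finger_force: 52.8
```

Run:
```python
from h import *
plan(.487,-.333,.041,13.9)
p,d,K,T=shot("top"); cv2.imwrite("pics/held.png",cv2.resize(p[170:320,330:470],None,fx=4,fy=4)[:600,:560])
```

```text
t 10.9 pos [ 0.4871 -0.33    0.1832] yaw 13.78 tilt z [-0.     0.001 -1.   ] gap 0.532 q7 -0.84
turn units -0.02  shift units x,y,z -0.04 0.14 7.11
```

View pics/held.png

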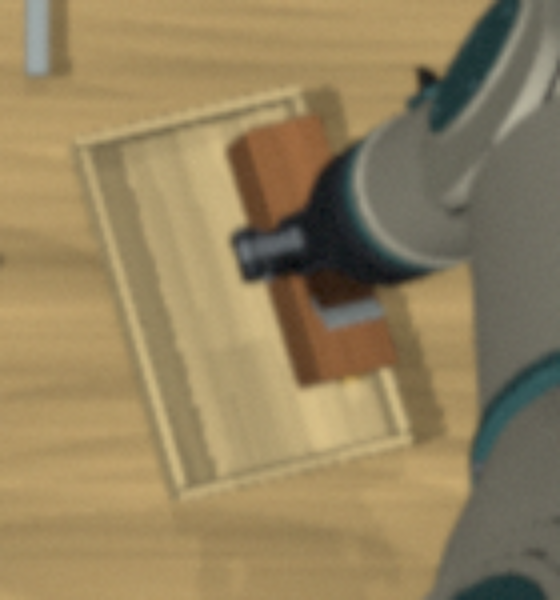

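The plane (crop around (315,250)) hangs level and parallel to the tray, over its middle once parallax is allowed for. I'll lower it slowly.

Emit:
{"op": "apply_moves", "data": {"rows": [[[30,-0.04,0.14,0.5,0],[30,0,0,1,0],[30,0,0,1,0],[30,0,0,1,0],[30,0,0,1,0],[30,0,0,1,0],[30,0,0,0.8,0],[30,0,0,0.4,0]]]}}

```text
time: 11.75
eef_pos: [0.486, -0.3337, 0.0472]
tool_rot: [-3.117, -0.375, 0.003]
wrist_force: [-0.6, -0.1, -7.0]
finger_gap: 0.533
finger_force: 52.6
```

Emit:
{"op": "apply_moves", "data": {"rows": [[[30,0,0,0.15,0],[30,0,0,0.1,0],[30,0,0,0.1,0],[30,0,0,0.05,0],[30,0,0,0,0]]]}}

```text
time: 12.25
eef_pos: [0.4869, -0.3348, 0.0417]
tool_rot: [3.119, 0.374, 0.001]
wrist_force: [0.7, 0.8, -6.6]
finger_gap: 0.533
finger_force: 52.6
```

Emit:
{"op": "apply_moves", "data": {"rows": [[[30,0,0,0.05,0],[30,0,0,0.05,0],[30,0,0,0,0]]]}}

```text
time: 12.55
eef_pos: [0.4869, -0.3348, 0.0402]
tool_rot: [3.119, 0.374, 0.001]
wrist_force: [-1.5, 0.2, 3.1]
finger_gap: 0.53
finger_force: 53.6
```

Emit:
{"op": "apply_moves", "data": {"rows": [[[60,0,0,0,0],[85,0,0,0,0],[85,0,0,0,0],[85,0,0,0,0],[85,0,0,-0.3,0],[85,0,0,-0.6,0],[85,0,0,-1,0],[85,0,0,-1,0]]]}}

```text
time: 13.35
eef_pos: [0.4868, -0.3347, 0.0987]
tool_rot: [3.119, 0.374, 0.0]
wrist_force: [0.4, -0.1, 0.5]
finger_gap: 0.994
finger_force: 0.0
```

Emit:
{"op": "apply_moves", "data": {"rows": [[[85,0,0,-1,0],[85,0,0,-1,1],[85,0,0,-1,1],[85,0,0,-1,1],[85,0,0,-1,1],[85,0,0,0,1],[85,0,0,0,1],[85,0,0,0,1]]]}}

```text
time: 14.15
eef_pos: [0.4869, -0.3346, 0.1988]
tool_rot: [-3.044, 0.775, -0.003]
wrist_force: [0.1, -0.2, 0.5]
finger_gap: 0.999
finger_force: 0.0
```

Run:
```python
from h import *
plan(.463,-.0278,.2,-42)
p,d,K,T=shot("side"); w=pts(d,K,T); hs=cv2.cvtColor(p,cv2.COLOR_BGR2HSV)
c=np.array([.487,-.333]); m=(np.hypot(w[...,0]-c[0],w[...,1]-c[1])<.12)&(w[...,2]>.053)&(w[...,2]<.0625)
q=w[m]; print(len(q),cv2.minAreaRect(q[:,:2].astype(np.float32)),np.median(q[:,2]))
A=np.c_[q[:,:2],np.ones(len(q))]; print("slopes",np.linalg.lstsq(A,q[:,2],rcond=None)[0])
```

```text
t 14.15 pos [ 0.4869 -0.3346  0.1988] yaw -28.56 tilt z [ 0.002 -0.    -1.   ] gap 0.999 q7 -1.4
turn units 2.24  shift units x,y,z -11.15 -10.6 -0.06
534 ((0.4859312176704407, -0.3335733413696289), (0.14938996732234955, 0.04999050498008728), 13.28618335723877) 0.05780320082541107
slopes [ 0.00319904 -0.03224065  0.04558449]
```

The plane is flat: its top is at 58 mm and it sits centred in the tray. Now the jar.

Emit:
{"op": "apply_moves", "data": {"rows": [[[85,0,0,0,1],[85,0,0,0,1],[85,0,0,0,0.24],[85,-1,-0.95,0,0],[85,-1,-0.95,0,0],[85,-1,-0.95,0,0],[85,-1,-0.95,0,0],[85,-1,-0.95,0,0]]]}}

```text
time: 15.0
eef_pos: [0.4753, -0.196, 0.1978]
tool_rot: [-2.937, 1.115, -0.001]
wrist_force: [-0.0, 0.4, 0.5]
finger_gap: 0.998
finger_force: 0.0
```

Emit:
{"op": "apply_moves", "data": {"rows": [[[85,-1,-0.95,0,0],[85,-1,-0.95,0,0],[85,-1,-0.95,0,0],[85,-1,-0.95,0,0],[85,-1,-0.95,0,0],[85,-1,-1,0,0],[85,-0.15,-0.1,0,0],[85,0,0,0,0]]]}}

```text
time: 15.8
eef_pos: [0.4616, -0.0273, 0.1977]
tool_rot: [-2.937, 1.114, -0.001]
wrist_force: [0.1, 0.2, 0.3]
finger_gap: 0.993
finger_force: 0.0
```

Run:
```python
from h import *
plan(.463,-.0278,.067,-42)
```

```text
t 15.8 pos [ 0.4616 -0.0273  0.1977] yaw -41.53 tilt z [ 0.001  0.    -1.   ] gap 0.993 q7 -2.1
turn units 0.08  shift units x,y,z 0.07 -0.03 6.54
```

Emit:
{"op": "apply_moves", "data": {"rows": [[[85,0.07,-0.03,0.5,0],[85,0,0,1,0],[85,0,0,1,0],[85,0,0,1,0],[85,0,0,1,0],[85,0,0,1,0],[85,0,0,0.7,0],[85,0,0,0.3,0]]]}}

```text
time: 16.6
eef_pos: [0.4623, -0.0301, 0.0656]
tool_rot: [2.933, -1.122, -0.003]
wrist_force: [-0.6, 0.7, 0.7]
finger_gap: 0.999
finger_force: 0.0
```

Emit:
{"op": "apply_moves", "data": {"rows": [[[65,0,0,0,0],[50,0,0,0,0],[45,0,0,0,0],[45,0,0,0,0],[45,0,0,0,0],[45,0,0,0,0],[45,0,0,0,0]]], "squeeze": 40}}

```text
time: 17.3
eef_pos: [0.4632, -0.0285, 0.0677]
tool_rot: [-2.935, 1.12, -0.001]
wrist_force: [-0.7, -0.0, 4.5]
finger_gap: 0.691
finger_force: 43.6
```

Emit:
{"op": "apply_moves", "data": {"rows": [[[45,0,0,-0.2,0],[45,0,0,-0.5,0],[45,0,0,-0.8,0],[45,0,0,-1,0],[45,0,0,-0.5,-0.5],[45,0,0,0,-1],[45,0,0,0,-1],[45,0,0,0,-1]]]}}

```text
time: 18.1
eef_pos: [0.463, -0.0284, 0.1277]
tool_rot: [3.092, -0.556, 0.001]
wrist_force: [-0.4, -0.3, -2.6]
finger_gap: 0.691
finger_force: 43.6
```

Emit:
{"op": "apply_moves", "data": {"rows": [[[45,0,0,0,-1],[45,0,0,0,-1],[45,0,0,0,-1],[45,0,0,0,-1],[45,0,0,0,-1],[45,0,0,0,-1],[45,0,0,0,-1],[45,0,0,0,-1]]]}}

```text
time: 18.9
eef_pos: [0.4629, -0.0286, 0.1275]
tool_rot: [3.051, 0.749, -0.0]
wrist_force: [0.1, -0.4, -3.0]
finger_gap: 0.696
finger_force: 43.6
```

Emit:
{"op": "apply_moves", "data": {"rows": [[[45,0,0,0,-1],[45,0,0,0,-1],[45,0,0,0,-1],[45,0,0,0,-1],[45,0,0,0,-1],[45,0,0,0,-1],[45,0,0,0,-1],[45,0,0,0,-1]]]}}

```text
time: 19.7
eef_pos: [0.4629, -0.0288, 0.1275]
tool_rot: [2.482, 1.925, -0.0]
wrist_force: [0.5, 0.4, -1.8]
finger_gap: 0.694
finger_force: 43.6
```

Emit:
{"op": "apply_moves", "data": {"rows": [[[45,0,0,0,-1],[45,0,0,0,-0.25],[45,0,0,0,0],[45,0,0,0,0]]]}}

```text
time: 20.1
eef_pos: [0.463, -0.0286, 0.1274]
tool_rot: [2.359, 2.075, -0.0]
wrist_force: [-0.2, -0.3, -1.4]
finger_gap: 0.695
finger_force: 43.6
```

Run:
```python
from h import *
plan(.5185,.1755,.079,82.5)
```

```text
t 20.1 pos [ 0.463  -0.0286  0.1274] yaw 82.66 tilt z [ 0. -0. -1.] gap 0.695 q7 -0.63
turn units 0.03  shift units x,y,z 10.48 1.42 2.42
```

Emit:
{"op": "apply_moves", "data": {"rows": [[[45,0.5,0.07,0,0],[45,1,0.14,0,0],[45,1,0.14,0,0],[45,1,0.14,0,0],[45,1,0.14,0,0],[45,1,0.14,0,0],[45,1,0.14,0,0],[45,1,0.14,0,0]]]}}

```text
time: 20.9
eef_pos: [0.5029, 0.1196, 0.1273]
tool_rot: [-2.357, -2.077, -0.001]
wrist_force: [-0.1, -0.6, -1.9]
finger_gap: 0.688
finger_force: 43.6
```

Emit:
{"op": "apply_moves", "data": {"rows": [[[45,1,0.14,0,0],[45,1,0.14,0,0],[45,0.7,0.09,0,0],[45,0.28,0.04,0,0],[45,0,0,0,0],[45,0,0,0,0]]]}}

```text
time: 21.5
eef_pos: [0.5181, 0.1746, 0.1271]
tool_rot: [2.358, 2.075, -0.002]
wrist_force: [-0.0, -0.0, -2.8]
finger_gap: 0.698
finger_force: 43.6
```

Run:
```python
from h import *
plan(.5185,.1755,.079,82.5)
p,d,K,T=shot("side"); a=cv2.resize(p[180:420,190:350],None,fx=2.5,fy=2.5,interpolation=cv2.INTER_CUBIC); cv2.imwrite("pics/place.png",a)
```

```text
t 21.5 pos [0.5181 0.1746 0.1271] yaw 82.69 tilt z [-0.001 -0.001 -1.   ] gap 0.698 q7 -0.91
turn units 0.03  shift units x,y,z 0.05 0.01 2.41
```

View pics/place.png

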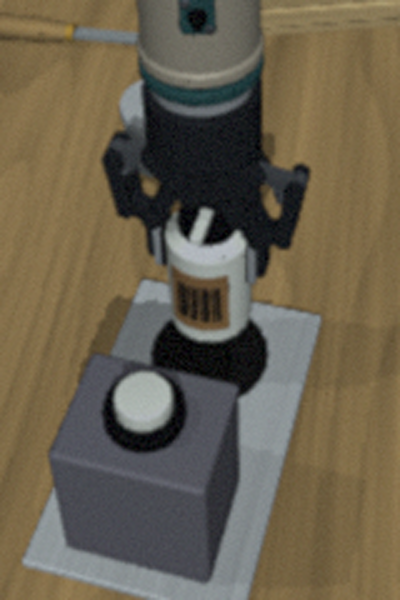

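The jar hangs upright over the pad (crop (207,290)), and its label at (200,302) faces the head. I'll measure the label's heading before lowering.

Run:
```python
from h import *
p,d,K,T=shot("side"); w=pts(d,K,T); hs=cv2.cvtColor(p,cv2.COLOR_BGR2HSV)
m=np.zeros(d.shape,bool); m[275:320,250:300]=1
m&=(np.hypot(w[...,0]-.518,w[...,1]-.175)<.04)&(w[...,2]>.065)&(w[...,2]<.14)
lab=m&(hs[...,1]>70)
q=w[m&(w[...,2]<.105)][:,:2]; f=np.linalg.lstsq(np.c_[2*q,np.ones(len(q))],(q**2).sum(1),rcond=None)[0]; print("centre",f[:2],np.sqrt(f[2]+f[0]**2+f[1]**2),"bottom z",np.nanmin(w[m][:,2]))
L=w[lab]; mid=(L.min(0)+L.max(0))/2; print(len(L),"label z",L[:,2].min(),L[:,2].max())
a=np.degrees(np.arctan2(L[:,1]-f[1],L[:,0]-f[0])); print("edge angles",np.percentile(a,[2,50,98]))
```

```text
centre [0.51800029 0.17424382] 0.02904086414127836 bottom z 0.06501878239552583
407 label z 0.07475288916902234 0.13000617440640838
edge angles [ 43.8180383   88.39873424 123.14338527]
```

Emit:
{"op": "apply_moves", "data": {"rows": [[[45,0.05,0,0.3,0],[45,0,0,0.6,0],[45,0,0,0.6,0],[45,0,0,0.4,0],[45,0,0,0.2,0],[45,0,0,0.1,0],[45,0,0,0,0]]]}}

```text
time: 22.3
eef_pos: [0.5185, 0.1769, 0.0831]
tool_rot: [-2.357, -2.076, 0.0]
wrist_force: [-0.3, -0.9, -1.9]
finger_gap: 0.696
finger_force: 43.6
```

Emit:
{"op": "apply_moves", "data": {"rows": [[[45,0,0,0.05,0],[45,0,0,0.05,0],[45,0,0,0,0]]]}}

```text
time: 22.6
eef_pos: [0.5188, 0.1767, 0.0815]
tool_rot: [2.358, 2.076, 0.001]
wrist_force: [-0.5, 0.1, -1.8]
finger_gap: 0.691
finger_force: 43.6
```

Emit:
{"op": "apply_moves", "data": {"rows": [[[45,0,0,0.05,0],[45,0,0,0,0]]]}}

```text
time: 22.8
eef_pos: [0.5186, 0.1767, 0.0804]
tool_rot: [2.358, 2.076, 0.0]
wrist_force: [0.1, 0.8, -2.1]
finger_gap: 0.695
finger_force: 43.6
```

Emit:
{"op": "apply_moves", "data": {"rows": [[[45,0,0,0.05,0],[45,0,0,0,0]]]}}

```text
time: 23.0
eef_pos: [0.5187, 0.1768, 0.0798]
tool_rot: [2.357, 2.076, 0.0]
wrist_force: [-0.5, 0.1, 2.8]
finger_gap: 0.693
finger_force: 44.1
```

Emit:
{"op": "apply_moves", "data": {"rows": [[[65,0,0,0,0],[75,0,0,0,0],[85,0,0,0,0],[85,0,0,0,0],[85,0,0,-0.2,0],[85,0,0,-0.6,0],[85,0,0,-1,0],[85,0,0,-1,0]]]}}

```text
time: 23.8
eef_pos: [0.5185, 0.1769, 0.1366]
tool_rot: [-2.357, -2.076, -0.0]
wrist_force: [0.3, -0.7, 0.9]
finger_gap: 0.995
finger_force: 0.0
```

Emit:
{"op": "apply_moves", "data": {"rows": [[[85,0,0,-1,0],[85,0,0,-1,0],[85,0,0,-1,0],[85,0,0,-1,0],[50,0,0,-0.3,0],[20,0,0,0,0],[0,0,0,0,0]]]}}

```text
time: 24.5
eef_pos: [0.5182, 0.1764, 0.2209]
tool_rot: [-2.358, -2.076, 0.001]
wrist_force: [0.8, -0.4, 0.1]
finger_gap: 0.511
finger_force: 0.0
```

Run:
```python
from h import *
plan(.535,.309,.18,82.5)
p,d,K,T=shot("side"); w=pts(d,K,T); hs=cv2.cvtColor(p,cv2.COLOR_BGR2HSV)
m=(np.hypot(w[...,0]-.518,w[...,1]-.175)<.045)&(w[...,2]>.025)&(w[...,2]<.125)
q=w[m&(w[...,2]<.09)][:,:2]; f=np.linalg.lstsq(np.c_[2*q,np.ones(len(q))],(q**2).sum(1),rcond=None)[0]; print("jar centre",f[:2],np.sqrt(f[2]+f[0]**2+f[1]**2),"top z",np.nanmax(w[m][:,2]))
a=(w[...,2]<.13)&(w[...,2]>.1)&m; v,u=np.where(m); print(u.min(),u.max(),v.min(),v.max())
b=(np.hypot(w[...,0]-.535,w[...,1]-.309)<.03)&(w[...,2]>.135)&(w[...,2]<.16); q=w[b]; print("button",len(q),cv2.minEnclosingCircle(q[:,:2].astype(np.float32)),np.median(q[:,2]))
cv2.imwrite("pics/rel.png",cv2.resize(p[180:420,190:350],None,fx=2.5,fy=2.5,interpolation=cv2.INTER_CUBIC))
```

```text
t 24.5 pos [0.5182 0.1764 0.2209] yaw 82.73 tilt z [-0.001 -0.    -1.   ] gap 0.511 q7 -0.83
turn units 0.04  shift units x,y,z 6.68 -0.03 2.04
jar centre [0.51853891 0.17697004] 0.0288249557594851 top z 0.12252817551115658
257 289 277 329
button 420 ((0.5365288853645325, 0.31004032492637634), 0.018355611711740494) 0.14329284471467119
```

View pics/rel.png

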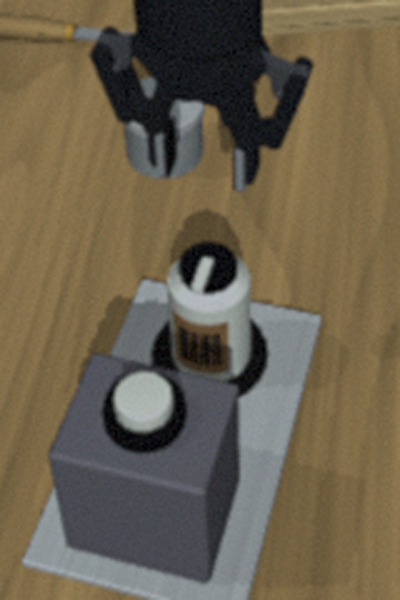

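The jar at (207,310) stands upright on the pad with its label to the head, and the button is at (143,400). I'll move over the button with the fingers shut.

Emit:
{"op": "apply_moves", "data": {"rows": [[[0,0.7,0,0,0],[0,1,0,0,0],[0,1,0,0,0],[0,1,0,0,0],[0,1,0,0,0],[0,1,0,0.5,0],[0,0.7,0,0.5,0],[0,0.3,0,0.5,0]]]}}

```text
time: 25.35
eef_pos: [0.5347, 0.3121, 0.1899]
tool_rot: [-2.354, -2.078, 0.001]
wrist_force: [0.9, -0.3, 0.4]
finger_gap: 0.004
finger_force: 0.0
```

Emit:
{"op": "apply_moves", "data": {"rows": [[[0,0,0,0.5,0],[0,0,0,0,0],[0,0,0,0,0]]]}}

```text
time: 25.65
eef_pos: [0.5356, 0.3084, 0.1809]
tool_rot: [2.359, 2.074, -0.002]
wrist_force: [-0.2, 0.5, -0.4]
finger_gap: 0.001
finger_force: 0.0
```

```bash
python3 -c "
from h import *
plan(.536,.3095,.158,82.7)"
```

```text
t 25.65 pos [0.5356 0.3084 0.1809] yaw 82.66 tilt z [-0.001 -0.001 -1.   ] gap 0.001 q7 -1.02
turn units -0.01  shift units x,y,z 0.06 0.01 1.15
```

Emit:
{"op": "apply_moves", "data": {"rows": [[[0,0.05,0,0.3,0],[0,0,0,0.3,0],[0,0,0,0.2,0],[0,0,0,0.15,0],[0,0,0,0.1,0],[0,0,0,0,0]]]}}

```text
time: 26.25
eef_pos: [0.5358, 0.3103, 0.1604]
tool_rot: [2.357, 2.076, -0.001]
wrist_force: [-0.3, -2.5, 3.2]
finger_gap: -0.002
finger_force: 1.9
```

Emit:
{"op": "apply_moves", "data": {"rows": [[[0,0,0,0.1,0],[0,0,0,0.05,0],[0,0,0,0,0]]]}}

```text
time: 26.55
eef_pos: [0.5358, 0.3103, 0.1581]
tool_rot: [2.357, 2.075, -0.0]
wrist_force: [-1.1, -2.9, 8.6]
finger_gap: 0.0
finger_force: 4.2
```

Emit:
{"op": "apply_moves", "data": {"rows": [[[0,0,0,0.05,0],[0,0,0,0.05,0],[0,0,0,0,0]]]}}

```text
time: 26.85
eef_pos: [0.5358, 0.3104, 0.1579]
tool_rot: [2.357, 2.075, 0.001]
wrist_force: [-4.9, -4.6, 19.3]
finger_gap: 0.002
finger_force: 9.9
```

The button is bottomed out: 19 N and no further travel. I'll release it and back away upward.

Emit:
{"op": "apply_moves", "data": {"rows": [[[0,0,0,-0.3,0],[0,0,0,-0.6,0],[0,0,0,-1,0],[0,0,0,-1,0],[0,0,0,-1,0],[0,0,0,-0.5,0],[0,0,0,0,0],[0,0,0,0,0]]]}}

```text
time: 27.65
eef_pos: [0.5354, 0.3105, 0.2427]
tool_rot: [-2.357, -2.076, 0.001]
wrist_force: [-0.3, -0.4, -0.4]
finger_gap: 0.002
finger_force: 0.0
```

Run:
```python
from h import *
p,d,K,T=shot("side"); w=pts(d,K,T)
for n,c,r,z in(("button",(.536,.3095),.025,(.128,.16)),("jar",(.5185,.177),.045,(.025,.09)),("jar top",(.5185,.177),.045,(.1,.125)),("plane",(.487,-.333),.12,(.053,.0625)),("tin",(.5968,-.0512),.045,(.058,.066)),("offcut",(.7588,.145),.08,(.02,.04)),("chisel",(.7373,-.204),.12,(.01,.04))):
    m=(np.hypot(w[...,0]-c[0],w[...,1]-c[1])<r)&(w[...,2]>z[0])&(w[...,2]<z[1]); q=w[m]
    print(n,len(q),np.round(cv2.minAreaRect(q[:,:2].astype(np.float32))[0],3),np.median(q[:,2]).round(4),q[:,2].max().round(4))
m=(np.hypot(w[...,0]-.5185,w[...,1]-.177)<.045)&(w[...,2]>.025)&(w[...,2]<.09)
q=w[m][:,:2]; f=np.linalg.lstsq(np.c_[2*q,np.ones(len(q))],(q**2).sum(1),rcond=None)[0]; print("jar centre",f[:2])
print(env.observe()["wrist_force"],env.observe()["time"])
```

```text
button 735 [0.535 0.312] 0.1405 0.1469
jar 716 [0.517 0.194] 0.0602 0.09
jar top 338 [0.512 0.186] 0.1112 0.1214
plane 519 [ 0.486 -0.333] 0.0579 0.0624
tin 40 [ 0.564 -0.056] 0.0616 0.0638
offcut 1278 [0.76  0.145] 0.0294 0.0337
chisel 186 [ 0.807 -0.203] 0.0214 0.029
jar centre [0.51858049 0.17682317]
[-0.09423922  0.0567064   0.50185875] 27.7
```

The button is back up, and the jar, the plane and the bystanders read in place (the tin and chisel are partly out of view behind the arm). I'm handing it in.

```bash
python3 -c "
from h import *
print(env.hand_in())"
```

```text
the job is handed in; nothing more can be done
None
```

I handed the job in at about 28 s: the plane lies flat in the tray, the jar stands on the pad with its label facing the window, and the button was pressed fully and came back up; no verdict was returned.

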